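# Set the power switches for baking waffles

### The job

Set the three-switch power box, the steel box with a small round dome at one end, for baking waffles: counting from the dome, the first switch must be off, and the second and third on. On is leaning fully over towards the side of the box with the black cable glands, off is leaning fully away from it.

Things in the scene. Friction and masses are not known exactly. Their poses are not given: they have to be found in the camera images.
- bank: The power box, fixed: steel, 90 (x) by 190 (y) by 50 mm high, origin at the centre of its underside, z up. On its flat top three black toggles in a row along y, 50 mm apart; at the +y end a glass dome 18 mm wide, 14 mm high, at y +78 mm. Three black cable glands stick 22 mm out of the +x long side. A similar box nearby, with two toggles, a round knob and no dome, is not part of the job.
- sw1 (a joint): Black bat toggle of the box, the first, next to the dome. Pivot at bank x 0, y +40, z +52 mm; 42 mm from pivot to centre of its 12 mm ball end; stem 9 mm thick. It swings about the box's y axis: 0 = off, leaning 0.5 rad to the box's -x; 0.5 = upright; 1.0 = on, leaning 0.5 rad to +x (cable glands). Hard stops at 0 and 1; light friction (1.5 N at the ball); stays where it is left.
- sw2 (a joint): Black bat toggle of the box, the second, in the middle. Pivot at bank x 0, y -10, z +52 mm; 42 mm from pivot to centre of its 12 mm ball end; stem 9 mm thick. It swings about the box's y axis: 0 = off, leaning 0.5 rad to the box's -x; 0.5 = upright; 1.0 = on, leaning 0.5 rad to +x (cable glands). Hard stops at 0 and 1; light friction (1.5 N at the ball); stays where it is left.
- sw3 (a joint): Black bat toggle of the box, the third, farthest from the dome. Pivot at bank x 0, y -60, z +52 mm; 42 mm from pivot to centre of its 12 mm ball end; stem 9 mm thick. It swings about the box's y axis: 0 = off, leaning 0.5 rad to the box's -x; 0.5 = upright; 1.0 = on, leaning 0.5 rad to +x (cable glands). Hard stops at 0 and 1; light friction (1.5 N at the ball); stays where it is left.
Mind the look-alikes: they are no part of the job. Leave any blue, brown or pink look-alike of the bank alone.

How it is judged:
By the outcome, as a careful person would: the job done as asked, in the order asked, and still so for the second after the job is handed in, with the robot touching nothing.
It also fails if it takes over 32 s, if anything falls off the work surface, if the arm or the gripper's body presses on something with over 40 N, if the wrist force passes 120 N, or if a joint passes its speed limit or range.

### The arm

A 7-joint arm with a two-finger parallel gripper is mounted at the origin on the work surface. World frame = base frame: x ahead of the robot, y to its left, z up, the work surface at z = 0. Lengths are in m, angles in rad, forces in N, time in s.
With the tool pointing down it reaches from about 0.35 to 0.9 m from the base axis. Payload 7.2 kg.
Tool frame: the origin (TCP) lies at the very end of the fingers, on their centre line; the grasp point (between the pads) lies 19 mm behind it; z points along the fingers, y is the direction in which the jaws open and shut (so a half turn about z gives the same grasp; the last joint's range is limited). The gripper opens to 85 mm and grips with 20 to 120 N. Pads are 22 mm wide; open, the fingers measure 114 mm over their backs; the gripper's body (76 mm by 85 mm) begins 54 mm behind the grasp point. The pads swing forward as they close: fully open they stand 13 mm farther back than shut.
Start: joints at [-1.212, 0.411, -0.013, 1.596, 0.006, 1.134, -0.082], TCP at [0.259, 0.569, 0.231] pointing down, gripper open.
Joint ranges: [-2.95, 2.95], [-0.29, 1.99], [-1.47, 1.44], [0.14, 2.54], [-1.03, 4.17], [0.13, 1.85], [-2.86, 2.86]. Speed limits (rad/s): [2.39, 2.39, 3.01, 3.01, 3.14, 3.14, 3.14].

### API

Orientations are given as a rotation vector (axis times angle).
In Python, from station import sensors, viewer, order gives the robot as it stands. The module is installed in compiled form; this text tells all that it offers.
- The arm moves only by the shell command python3 -m creep 'ROWS' [FORCE]. ROWS is JSON, one flat list of numbers, 7 for each row, row after row: the opening in per cent of the stroke, from 0 (shut) to 100 (fully open), then the shift along the tool's x, y, z in m, then the turn, a rotation vector about the tool's x, y, z in rad. A call has 1 to 5 rows; each row is the pose to reach, as a shift and turn from the pose commanded when the call began, along the tool's axes at that moment; what a row does not reach only later rows make up. A row lasts 1/12 s, in which the tool goes at most 41.7 mm and 7.16 degrees, less where a joint would pass 70% of its speed; a pose out of reach is approached as far as the arm can. A call with a gripper value outside its range is refused whole. The fingers move at their own pace and stop on an object; FORCE is the grip in N (left out, the last holds). Time passes only in rows, so rows that repeat a pose let the fingers close. It gives the time, the measured TCP pose, the force and the opening at its end, in the units of the state.
- sensors.observe(): the state, without advancing time (a new reading comes with each control period).
- viewer.grab_frame(name): name is "scene" or "top" or "wrist"; returns a dict with "color" (384x512x3 uint8, blue, green, red), "z_map" (384x512 float32, m along the optical axis (not along the pixel's ray), 0 where there is no reading), "fx", "fy", "cx", "cy" (pixels), "rvec" (rotation vector, rad) and "tvec" (3), from world to camera coordinates, as OpenCV has them. Camera axes: x right, y down, z forward; pixel columns grow to the right and rows downward; lengths in m; the calibration is good to about 2 mm. A picture is of the moment at which its call begins.
- order.hand_in(): hands the job in, once; it reports no verdict.
Trained networks look in a picture, given as the dict that the camera call returned (one of the last four; its "shot" number tells which), for a name from the list of things; names that differ only in an ending like _2 or _b are one class to them, and where a whole thing is asked for, a point or a joint stands for the part that bears it (a point fixed in the world has none). Each returns a list of dicts, best first, with "confidence" (0 to 1); they miss things now and then, are a little off and sometimes report something else, mostly with a low value. They report only what shows in the picture. A call takes as long as a camera call. They do not tell look-alikes from the thing itself.
- viewer.cut_out(picture, target): "region" (384x512 bool, what is visible of it) and "rect" ([left, top, right, bottom] in pixels, round what is visible of it).
The state is a dict: "time_s": time; "joints": joint angles; "joint_vel": joint speeds; "tau": joint torques, N m; "ee_pos": TCP position; "eef_rot": TCP orientation; "ft_force": force on the tool from outside, world axes, zero at the start; "ft_torque": the same for the moment, N m; "finger_gap": opening from 0.0 (shut) to 1.0 (fully open).
Only numpy, scipy, OpenCV 4.12 (cv2) and the standard library are available. Lean on these libraries where they do the work, as an engineer would, in place of code of your own. Each camera call takes 0.05 s, during which the arm holds its last target.

## Working session

There is one attempt and no reset: what is moved stays moved. The work goes in short steps, Python scripts to look and compute and a shell command to move; the robot and the scene stay as the last step left them, time stands still between calls to the robot, and variables do not carry over. Pictures are saved under pics/ and viewed, and the job is handed in when it is done.

```bash
mkdir -p pics
cat > h.py <<'E'
import numpy as np, cv2
from station import sensors, viewer, order
from scipy.spatial.transform import Rotation as R
def grab(n,fn):
    p=viewer.grab_frame(n); cv2.imwrite('pics/'+fn,p['color']); return p
def w2c(p): return R.from_rotvec(p['rvec']).as_matrix(), np.array(p['tvec'])
def cloud(p):
    Rm,t=w2c(p); z=p['z_map']; v,u=np.mgrid[:384,:512]
    c=np.stack([(u-p['cx'])/p['fx']*z,(v-p['cy'])/p['fy']*z,z],-1)
    return (c-t)@Rm
def proj(p,X):
    Rm,t=w2c(p); c=np.asarray(X)@Rm.T+t
    return np.stack([c[...,0]/c[...,2]*p['fx']+p['cx'],c[...,1]/c[...,2]*p['fy']+p['cy']],-1)
E
python3 - <<'E'
from h import *
import pickle
for n in ['scene','top']:
    p=grab(n,n+'1.png'); pickle.dump(p,open(n+'.pkl','wb'))
    for t in ['bank','sw1']:
        for d in viewer.cut_out(p,t): 
            W=cloud(p)[d['region']&(p['z_map']>0)]
            print(n,t,d['confidence'],d['rect'],np.median(W,0).round(3),W.min(0).round(3),W.max(0).round(3))
s=sensors.observe(); print(s)
E
```

```text
scene bank 0.94 [293.1, 126.9, 364.8, 173.5] [0.3   0.238 0.049] [ 0.1    0.155 -0.002] [0.348 0.419 0.098]
scene bank 0.85 [75.5, 179.1, 168.5, 241.4] [ 0.318 -0.328  0.05 ] [ 0.15  -0.421 -0.002] [ 0.357 -0.213  0.095]
scene bank 0.66 [312.1, 171.0, 392.4, 226.3] [0.512 0.177 0.05 ] [ 0.365  0.034 -0.001] [0.562 0.286 0.11 ]
scene bank 0.58 [185.7, 162.1, 270.0, 222.1] [ 0.359 -0.088  0.05 ] [ 0.188 -0.175 -0.001] [0.409 0.054 0.096]
scene sw1 0.64 [127.8, 179.4, 142.7, 196.4] [ 0.273 -0.282  0.077] [ 0.133 -0.288  0.001] [ 0.288 -0.261  0.096]
scene sw1 0.64 [108.4, 185.5, 115.8, 199.5] [ 0.275 -0.332  0.077] [ 0.13  -0.338 -0.   ] [ 0.291 -0.318  0.096]
scene sw1 0.57 [331.1, 124.4, 339.0, 140.9] [0.259 0.293 0.068] [ 0.096  0.287 -0.001] [0.276 0.417 0.098]
scene sw1 0.54 [343.1, 171.0, 349.3, 188.3] [0.478 0.174 0.075] [0.365 0.169 0.001] [0.491 0.267 0.097]
scene sw1 0.52 [368.0, 170.9, 377.0, 184.0] [0.494 0.225 0.078] [0.486 0.222 0.059] [0.503 0.229 0.098]
scene sw1 0.52 [334.1, 182.1, 345.2, 197.6] [0.508 0.127 0.076] [0.496 0.123 0.055] [0.52  0.133 0.096]
scene sw1 0.46 
[... 1712 characters left out ...]
ime_s': 0.3, 'joints': array([-1.21221059,  0.41141402, -0.01273282,  1.59644347,  0.00565483,
        1.1342989 , -0.08223723]), 'joint_vel': array([-1.37697040e-04, -6.14802513e-04,  1.33580339e-03, -1.53817516e-03,
        4.06283427e-05, -2.57597757e-05,  1.41087021e-03]), 'tau': array([-1.40305769e-03, -5.99844325e+01,  6.80150371e-01, -2.99236357e+01,
        1.37494784e-02,  6.53529089e-03, -3.06783795e-05]), 'ee_pos': array([0.25867559, 0.56879843, 0.23100173]), 'eef_rot': array([-6.65268270e-01, -3.07030691e+00,  8.28674099e-04]), 'ft_force': array([ 0.15779587,  0.14533514, -1.65470916]), 'ft_torque': array([ 0.01211065, -0.02150199,  0.04161889]), 'finger_gap': 1.0025361892613824}
```

Run:
```python
import cv2,numpy as np
a=cv2.imread('pics/top1.png'); b=cv2.imread('pics/scene1.png')
cv2.imwrite('pics/t2.png',cv2.resize(a[130:280,100:420],(800,375),interpolation=cv2.INTER_CUBIC))
cv2.imwrite('pics/s2.png',cv2.resize(b[110:250,60:400],(800,330),interpolation=cv2.INTER_CUBIC))
```

```text
(no output)
```

View pics/t2.png

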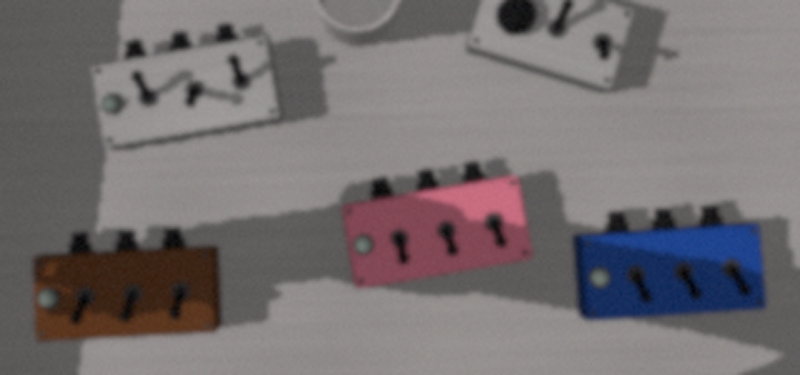

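View pics/s2.png

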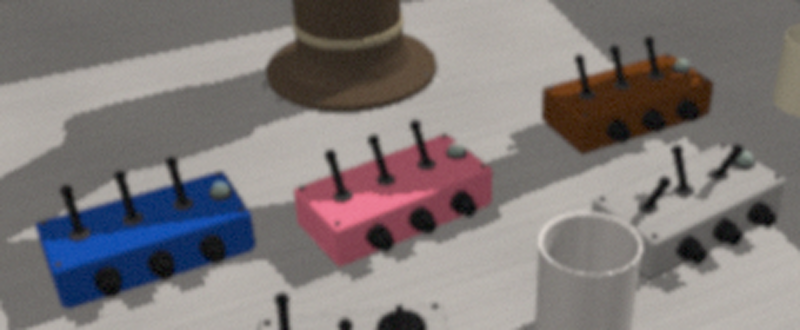

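View pics/scene1.png

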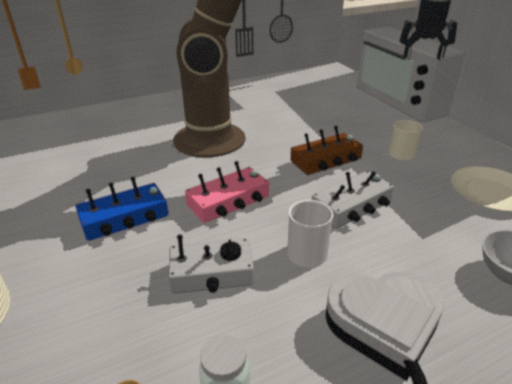

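Run:
```python
from h import *
import pickle
for n in ['scene','top']:
    p=pickle.load(open(n+'.pkl','rb')); W=cloud(p)
    m=(W[...,0]>.40)&(W[...,0]<.58)&(W[...,1]>.06)&(W[...,1]<.33)&(p['z_map']>0)
    top=m&(abs(W[...,2]-.05)<.006)
    lab,_l,st,_=cv2.connectedComponentsWithStats(top.astype(np.uint8))[1:4] if 0 else (None,None,None,None)
    k,l,st,c=cv2.connectedComponentsWithStats(top.astype(np.uint8))
    i=1+st[1:,4].argmax(); pts=W[l==i]
    r=cv2.minAreaRect((pts[:,:2]*1000).astype(np.float32)); print(n,len(pts),r,np.median(pts[:,2]))
    print(cv2.boxPoints(r).round(0).tolist())
    (cx,cy),(w,h),a=r
    # candidates axis
    bp=cv2.boxPoints(r); e=[bp[1]-bp[0],bp[2]-bp[1]]; L=max(e,key=np.linalg.norm); L=L/np.linalg.norm(L); L=L*np.sign(L[1])
    X=np.array([L[1],-L[0]]); print('Yax',L,'Xax',X,'yaw',np.arctan2(X[1],X[0]))
    hi=W[m&(W[...,2]>.058)]
    loc=np.c_[(hi[:,:2]*1000-[cx,cy])@X,(hi[:,:2]*1000-[cx,cy])@L,hi[:,2]*1000]
    for nm,y in [('dome',78),('sw1',40),('sw2',-10),('sw3',-60)]:
        q=loc[abs(loc[:,1]-y)<14]; 
        for a0,b0 in [(58,68),(68,80),(80,88),(88,105)]:
            s=q[(q[:,2]>a0)&(q[:,2]<b0)]
            if len(s): print(nm,a0,len(s),np.median(s,0).round(1))
    M=W[(W[...,2]>.06)&(W[...,0]>.5)&(W[...,0]<.75)&(W[...,1]<.2)&(W[...,1]>-.1)]
    print('mug',M.min(0),M.max(0))
```

```text
scene 1614 ((486.28363037109375, 186.5340118408203), (94.11309051513672, 191.2848663330078), 8.618432998657227) 0.05047490868350349
[[425.0, 274.0], [454.0, 85.0], [547.0, 99.0], [518.0, 288.0]]
Yax [-0.14985333  0.98870826] Xax [0.98870826 0.14985333] yaw 0.15041992
dome 58 21 [ 3.  74.4 61.7]
sw1 58 13 [ 5.5 37.3 64.1]
sw1 68 15 [12.2 36.9 76.8]
sw1 80 10 [15.9 37.9 84.1]
sw1 88 19 [20.1 36.6 94.4]
sw2 58 18 [ -1.9 -12.1  62.4]
sw2 68 21 [ -7.5 -10.9  74.7]
sw2 80 14 [-11.1 -11.7  84.2]
sw2 88 20 [-14.1 -13.   94.1]
sw3 58 14 [  5.5 -62.   62.9]
sw3 68 14 [ 11.7 -62.4  74.7]
sw3 80 9 [ 16.3 -61.9  83.9]
sw3 88 21 [ 19.6 -60.7  94.2]
mug [ 0.50008503 -0.06446803  0.06000462] [0.74999893 0.13545351 0.11261171]
top 2230 ((487.0625, 186.47735595703125), (90.61177062988281, 190.3335418701172), 8.864532470703125) 0.05059845547665849
[[428.0, 274.0], [457.0, 85.0], [546.0, 99.0], [517.0, 287.0]]
Yax [-0.15409863  0.9880554 ] Xax [0.9880554  0.15409863] yaw 0.15471514
dome 58 36 [ 0.1 76.6 61.8]
sw1 58 9 [ 0.4 38.9 62.4]
sw1 68 12 [ 6.3 38.2 73.8]
sw1 80 5 [10.  38.4 86.2]
sw1 88 20 [16.4 38.4 94.4]
sw2 58 4 [ -1.6 -13.5  61.3]
sw2 68 5 [ -5.3 -11.   75.1]
sw2 80 3 [ -9.2 -11.8  85.1]
sw2 88 17 [-16.7 -10.4  95.4]
sw3 58 6 [  1.9 -59.5  64.5]
sw3 68 7 [  4.7 -62.4  73.7]
sw3 80 7 [  8.6 -59.2  83. ]
sw3 88 18 [ 16.  -60.1  95.3]
mug [ 0.50074205 -0.06418071  0.06004085] [0.74999239 0.13311441 0.11552899]
```

```bash
cat >> h.py <<'E'
C=np.array([.4868,.1860,0]); B=R.from_euler('z',.1527)
def loc(s=None):
    s=s or sensors.observe(); T=R.from_rotvec(s['eef_rot'])
    l=B.inv().apply(np.array(s['ee_pos'])-C)*1000
    print('t',round(s['time_s'],2),'local mm',l.round(1),'F local',B.inv().apply(s['ft_force']).round(1),'gap',round(s['finger_gap'],2)); return s,T
def go(x,y,z):
    s,T=loc(); tgt=C+B.apply([x/1e3,y/1e3,z/1e3])
    d=T.inv().apply(tgt-s['ee_pos'])
    Tg=B*R.from_euler('x',np.pi)   # tool x=+box x
    Tg2=Tg*R.from_euler('z',np.pi)
    best=min([(T.inv()*q).as_rotvec() for q in (Tg,Tg2)],key=np.linalg.norm)
    print('shift mm',(d*1000).round(1),'turn',best.round(3))
E
python3 - <<'E'
from h import *
import pickle
go(58,40,190)
for n in ['scene','top']:
    p=pickle.load(open(n+'.pkl','rb')); W=cloud(p)[p['z_map']>0]
    q=W[(W[:,0]>.3)&(W[:,0]<.65)&(W[:,1]>.1)&(W[:,1]<.55)]; print(n,q[:,2].max(), q[q[:,2].argmax()])
E
```

```text
t 0.3 local mm [-167.2  413.   231. ] F local [ 0.2  0.1 -1.7] gap 1.0
shift mm [-392.7 -188.8   41.1] turn [-0.001 -0.    -0.579]
scene 0.09766328461068166 [0.49810474 0.2253847  0.09766328]
top 0.09943759875309446 [0.51538625 0.13233953 0.0994376 ]
```

```bash
python3 -m creep '[0,-0.03,-0.014,0,0,0,-0.1, 0,-0.06,-0.028,0,0,0,-0.2, 0,-0.09,-0.042,0,0,0,-0.3, 0,-0.12,-0.056,0,0,0,-0.4, 0,-0.15,-0.07,0,0,0,-0.5]' 40; python3 -c "
from h import *
go(58,40,190)"
```

```text
time_s: 0.72
ee_pos: [0.3671, 0.4419, 0.2313]
eef_rot: [-0.123, 3.139, 0.0]
ft_force: [1.1, 0.2, -0.6]
finger_gap: 0.301
t 0.72 local mm [-79.4 271.1 231.3] F local [ 1.2  0.  -0.6] gap 0.3
shift mm [-154.2 -220.3   41.3] turn [ 0.     0.    -0.074]
```

```bash
python3 -m creep '[0,-0.022,-0.032,0,0,0,-0.074, 0,-0.044,-0.064,0,0,0,-0.074, 0,-0.066,-0.096,0.01,0,0,-0.074, 0,-0.088,-0.128,0.02,0,0,-0.074, 0,-0.11,-0.16,0.03,0,0,-0.074]'; python3 -m creep '[0,-0.02,-0.03,0.005,0,0,0, 0,-0.04,-0.055,0.01,0,0,0, 0,-0.04,-0.055,0.01,0,0,0]'; python3 -c "
from h import *
go(58,40,190)"
```

```text
time_s: 1.13
ee_pos: [0.4888, 0.29, 0.2013]
eef_rot: [-0.231, 3.132, 0.001]
ft_force: [0.4, 0.5, -0.1]
finger_gap: -0.001
time_s: 1.38
ee_pos: [0.5398, 0.2356, 0.1903]
eef_rot: [-0.217, 3.133, -0.006]
ft_force: [-0.9, -1.3, 0.6]
finger_gap: 0.0
t 1.38 local mm [ 60.   41.  190.3] F local [-1.1 -1.2  0.6] gap 0.0
shift mm [ 1.9 -1.   0.3] turn [-0.004  0.001 -0.015]
```

```bash
python3 -m creep '[0,0.002,-0.001,0.03,0,0,-0.015, 0,0.002,-0.001,0.06,0,0,-0.015, 0,0.002,-0.001,0.09,0,0,-0.015, 0,0.002,-0.001,0.107,0,0,-0.015, 0,0.002,-0.001,0.107,0,0,-0.015]'; python3 -c "
from h import *
go(58,40,82)
p=grab('scene','s3.png');q=grab('wrist','w3.png')
print(proj(p,sensors.observe()['ee_pos']))
cv2.imwrite('pics/s3c.png',cv2.resize(p['color'][80:260,260:440],(540,540),interpolation=2))"
```

```text
time_s: 1.8
ee_pos: [0.5309, 0.2408, 0.0804]
eef_rot: [0.254, -3.125, 0.004]
ft_force: [-1.3, 0.0, -0.5]
finger_gap: -0.001
t 1.8 local mm [51.9 47.4 80.4] F local [-1.3  0.2 -0.5] gap -0.0
shift mm [-6.  -7.5 -1.7] turn [-0.002 -0.007  0.01 ]
[386.60731563 181.44140507]
```

View pics/s3c.png

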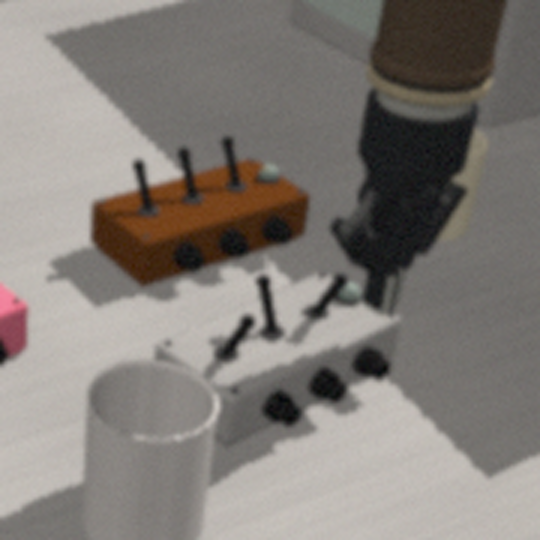

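View pics/w3.png

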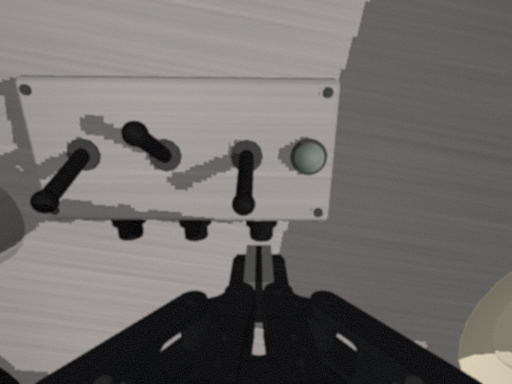

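```bash
python3 -m creep '[0,0,-0.007,-0.001,0,0,0, 0,0.01,-0.007,-0.001,0,0,0, 0,0.02,-0.007,-0.001,0,0,0, 0,0.03,-0.007,-0.001,0,0,0, 0,0.03,-0.007,-0.001,0,0,0]'; python3 -c "
from h import *
go(2,40,82)"
```

```text
time_s: 2.32
ee_pos: [0.5032, 0.23, 0.0862]
eef_rot: [-0.256, 3.131, 0.001]
ft_force: [-0.5, -0.8, -0.5]
finger_gap: -0.004
t 2.32 local mm [22.9 41.  86.2] F local [-0.6 -0.7 -0.5] gap -0.0
shift mm [20.9 -0.8  4.2] turn [0.001 0.    0.01 ]
```

```bash
python3 -m creep '[0,0.006,0,0.003,0,0,0, 0,0.012,0,0.003,0,0,0, 0,0.016,0,0.003,0,0,0, 0,0.02,0,0.003,0,0,0, 0,0.02,0,0.003,0,0,0]'; python3 -c "
from h import *
go(0,40,82)"
```

```text
time_s: 2.73
ee_pos: [0.4843, 0.2267, 0.0821]
eef_rot: [0.255, -3.13, 0.0]
ft_force: [0.2, 0.7, -0.2]
finger_gap: -0.002
t 2.73 local mm [ 3.8 40.6 82.1] F local [ 0.3  0.7 -0.2] gap -0.0
shift mm [ 3.8 -0.6  0.1] turn [-0.    -0.001  0.01 ]
```

```bash
python3 -m creep '[0,0.002,0,0,0,0,0, 0,0.004,0,0,0,0,0, 0,0.004,0,0,0,0,0]'; python3 -c "
from h import *
go(0,40,82)
p=grab('scene','s4.png');q=grab('wrist','w4.png')
cv2.imwrite('pics/s4c.png',np.hstack([cv2.resize(p['color'][140:240,300:400],(400,400),interpolation=2),cv2.resize(q['color'],(400,400))]))"
```

```text
time_s: 2.98
ee_pos: [0.4812, 0.2261, 0.0822]
eef_rot: [0.255, -3.131, 0.0]
ft_force: [0.7, 0.8, 0.0]
finger_gap: 0.005
t 2.98 local mm [ 0.5 40.5 82.2] F local [0.8 0.7 0. ] gap 0.0
shift mm [ 0.5 -0.5  0.2] turn [-0.   -0.    0.01]
```

View pics/s4c.png

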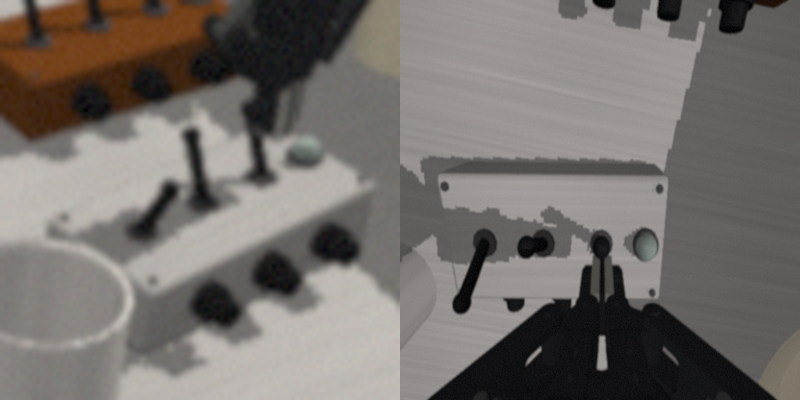

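```bash
for i in 1; do python3 -m creep '[0,0.002,0,0,0,0,0, 0,0.004,0,0,0,0,0, 0,0.004,0,0,0,0,0]'; done; python3 -c "
from h import *
go(0,40,82)"
```

```text
time_s: 3.33
ee_pos: [0.4775, 0.2255, 0.0824]
eef_rot: [-0.254, 3.131, 0.0]
ft_force: [2.6, 0.8, -1.0]
finger_gap: -0.001
t 3.33 local mm [-3.2 40.5 82.4] F local [ 2.7  0.4 -1. ] gap -0.0
shift mm [-3.2 -0.5  0.4] turn [0.    0.001 0.01 ]
```

```bash
python3 -m creep '[0,0.002,0,0,0,0,0, 0,0.003,0,0,0,0,0, 0,0.003,0,0,0,0,0]'; python3 -c "
from h import *
go(0,40,82)"
```

```text
time_s: 3.58
ee_pos: [0.4767, 0.2255, 0.0831]
eef_rot: [-0.254, 3.127, 0.002]
ft_force: [7.3, 1.5, -1.6]
finger_gap: 0.0
t 3.58 local mm [-4.  40.6 83.1] F local [ 7.4  0.4 -1.6] gap 0.0
shift mm [-4.  -0.7  1.1] turn [0.001 0.005 0.009]
```

```bash
python3 -m creep '[0,-0.012,0,0,0,0,0, 0,-0.02,0,-0.01,0,0,0, 0,-0.02,0,-0.04,0,0,0, 0,-0.02,0,-0.07,0,0,0, 0,-0.02,0,-0.07,0,0,0]'; python3 -c "
from h import *
go(-52,-10,140)"
```

```text
time_s: 4.0
ee_pos: [0.4961, 0.2293, 0.1571]
eef_rot: [-0.254, 3.126, 0.004]
ft_force: [0.9, -0.1, 0.4]
finger_gap: -0.001
t 4.0 local mm [ 15.8  41.4 157.1] F local [ 0.9 -0.2  0.4] gap -0.0
shift mm [ 68.4 -50.8  16.6] turn [0.002 0.006 0.009]
```

```bash
python3 -m creep '[0,0.024,-0.017,0,0,0,0, 0,0.048,-0.034,0,0,0,0, 0,0.068,-0.051,0,0,0,0, 0,0.068,-0.051,0,0,0,0, 0,0.068,-0.051,0,0,0,0]'; python3 -c "
from h import *
go(-52,-10,83)
p=grab('top','t5.png');q=grab('scene','s5.png')
cv2.imwrite('pics/s5c.png',np.hstack([cv2.resize(p['color'][120:220,110:230],(400,333),interpolation=2),cv2.resize(q['color'][120:240,290:410],(400,333))]))"
```

```text
time_s: 4.42
ee_pos: [0.4342, 0.1659, 0.1523]
eef_rot: [0.253, -3.131, 0.0]
ft_force: [0.9, 0.1, 0.5]
finger_gap: 0.001
t 4.42 local mm [-55.1 -11.9 152.3] F local [ 0.9 -0.1  0.5] gap 0.0
shift mm [-3.1  1.8 69.3] turn [-0.    -0.001  0.008]
```

View pics/s5c.png

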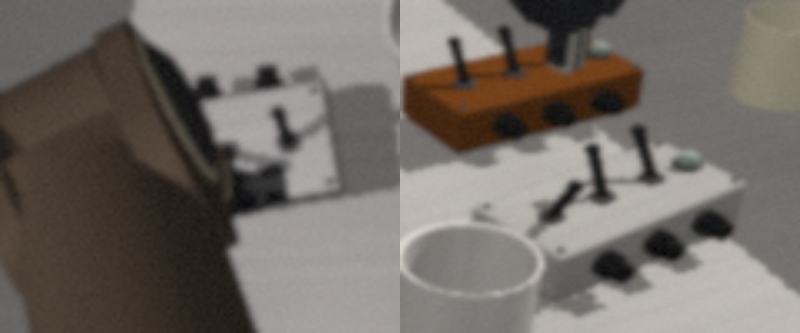

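```bash
python3 -m creep '[0,-0.002,0.001,0.025,0,0,0, 0,-0.002,0.001,0.05,0,0,0, 0,-0.002,0.001,0.068,0,0,0, 0,-0.002,0.001,0.068,0,0,0, 0,-0.002,0.001,0.068,0,0,0]'; python3 -m creep '[0,-0.01,0,0,0,0,0, 0,-0.02,0,0,0,0,0, 0,-0.03,0,0,0,0,0, 0,-0.038,0,0,0,0,0, 0,-0.038,0,0,0,0,0]';python3 -c "
from h import *
go(0,-10,82)"
```

```text
time_s: 4.93
ee_pos: [0.4369, 0.1687, 0.0836]
eef_rot: [0.255, -3.129, 0.001]
ft_force: [-0.1, 0.4, 0.3]
finger_gap: -0.002
time_s: 5.35
ee_pos: [0.4773, 0.1749, 0.085]
eef_rot: [-0.253, 3.129, 0.001]
ft_force: [0.1, 0.1, 0.1]
finger_gap: -0.0
t 5.35 local mm [-11.1  -9.5  85. ] F local [0.1 0.1 0.1] gap -0.0
shift mm [-11.1  -0.6   3. ] turn [0.001 0.003 0.009]
```

```bash
python3 -m creep '[0,-0.004,0,0.002,0,0,0, 0,-0.008,0,0.002,0,0,0, 0,-0.011,0,0.002,0,0,0, 0,-0.011,0,0.002,0,0,0]'; python3 -m creep '[0,-0.002,0,0,0,0,0, 0,-0.004,0,0,0,0,0, 0,-0.004,0,0,0,0,0]';python3 -c "
from h import *
go(0,-10,82)"
```

```text
time_s: 5.68
ee_pos: [0.4856, 0.1761, 0.0821]
eef_rot: [0.254, -3.131, 0.0]
ft_force: [-1.0, -0.4, 0.7]
finger_gap: -0.001
time_s: 5.93
ee_pos: [0.4896, 0.1768, 0.0823]
eef_rot: [0.255, -3.131, -0.0]
ft_force: [-2.0, 0.4, 0.1]
finger_gap: -0.005
t 5.93 local mm [ 1.4 -9.5 82.3] F local [-1.9  0.7  0.1] gap -0.01
shift mm [ 1.4 -0.5  0.3] turn [ 0.   -0.    0.01]
```

```bash
python3 -m creep '[0,-0.001,0,0,0,0,0, 0,-0.002,0,0,0,0,0, 0,-0.002,0,0,0,0,0]';python3 -c "
from h import *
go(0,-10,82)"
```

```text
time_s: 6.18
ee_pos: [0.4907, 0.177, 0.0821]
eef_rot: [0.255, -3.13, 0.0]
ft_force: [-4.7, 0.1, 1.4]
finger_gap: -0.0
t 6.18 local mm [ 2.5 -9.5 82.1] F local [-4.6  0.8  1.4] gap -0.0
shift mm [ 2.5 -0.5  0.1] turn [-0.    -0.002  0.01 ]
```

```bash
python3 -m creep '[0,-0.001,0,0,0,0,0, 0,-0.002,0,0,0,0,0, 0,-0.002,0,0,0,0,0]';python3 -c "
from h import *
go(0,-10,82)"
```

```text
time_s: 6.43
ee_pos: [0.4911, 0.177, 0.0818]
eef_rot: [0.255, -3.127, 0.002]
ft_force: [-8.7, -2.2, 3.8]
finger_gap: 0.004
t 6.43 local mm [ 2.9 -9.5 81.8] F local [-8.9 -0.8  3.8] gap 0.0
shift mm [ 2.9 -0.4 -0.2] turn [-0.001 -0.005  0.01 ]
```

```bash
python3 -m creep '[0,0.012,0,0,0,0,0, 0,0.025,0,-0.01,0,0,0, 0,0.025,0,-0.045,0,0,0, 0,0.025,0,-0.08,0,0,0, 0,0.025,0,-0.1,0,0,0]';  python3 -m creep '[0,0,0.035,-0.01,0,0,0, 0,0,0.07,-0.02,0,0,0, 0,0,0.105,-0.03,0,0,0, 0,0,0.14,-0.03,0,0,0, 0,0,0.175,-0.03,0,0,0]';  python3 -m creep '[0,0.02,0.035,0,0,0,0, 0,0.04,0.07,0,0,0,0, 0,0.06,0.1,0,0,0,0, 0,0.06,0.1,0,0,0,0]'
cat > m.py <<'E'
from h import *
from scipy.optimize import minimize
for n in ['scene','top']:
    p=grab(n,n+'6.png'); W=B.inv().apply((cloud(p)-C).reshape(-1,3)).reshape(384,512,3)*1000
    v=W[(p['z_map']>0)&(abs(W[...,0])<40)&(abs(W[...,1])<95)]
    for nm,y in [('sw1',38.5),('sw2',-11.5),('sw3',-61.5)]:
        q=v[(abs(v[:,1]-y)<11)&(v[:,2]>66)]; b=q[q[:,2]>86]
        ang=np.median(np.arctan2(q[:,0],q[:,2]-52)); print(n,nm,len(q),'ang',ang.round(2),'ball',np.median(b,0).round(1))
    cv2.imwrite('pics/%s6c.png'%n,cv2.resize(p['color'][110:250,110:410],(800,373),interpolation=2))
loc()
E
python3 m.py
```

```text
time_s: 6.85
ee_pos: [0.4706, 0.174, 0.186]
eef_rot: [-0.254, 3.126, 0.003]
ft_force: [0.0, 0.3, 0.1]
finger_gap: 0.001
time_s: 7.27
ee_pos: [0.4413, 0.3485, 0.2139]
eef_rot: [-0.253, 3.128, 0.004]
ft_force: [0.6, 0.5, -0.3]
finger_gap: -0.001
time_s: 7.6
ee_pos: [0.3587, 0.4425, 0.2127]
eef_rot: [0.27, -3.129, -0.008]
ft_force: [-1.1, 0.1, 0.4]
finger_gap: -0.001
scene sw1 57 ang -0.43 ball [-17.9  38.1  90.5]
scene sw2 49 ang 0.51 ball [ 22.  -11.3  91.5]
scene sw3 48 ang 0.43 ball [ 19.5 -61.9  93.6]
top sw1 30 ang -0.42 ball [-20.   39.7  92.9]
top sw2 36 ang 0.39 ball [ 19.7 -10.6  92.9]
top sw3 33 ang 0.32 ball [ 15.6 -59.5  94.1]
t 7.7 local mm [-83.  266.7 212.6] F local [ 0.8 -1.2  0. ] gap -0.0
```

View pics/scene6c.png

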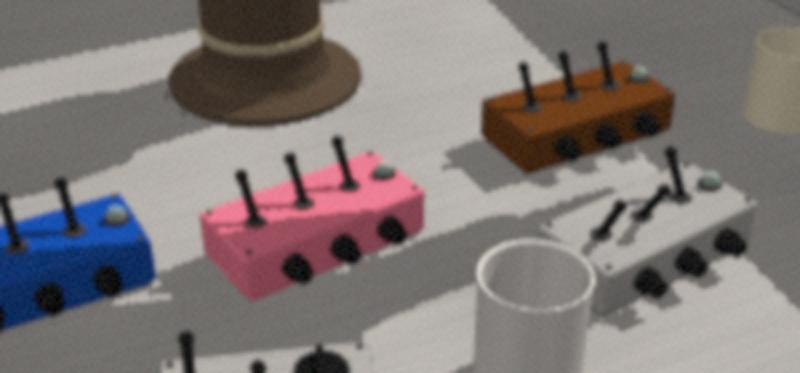

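View pics/top6c.png

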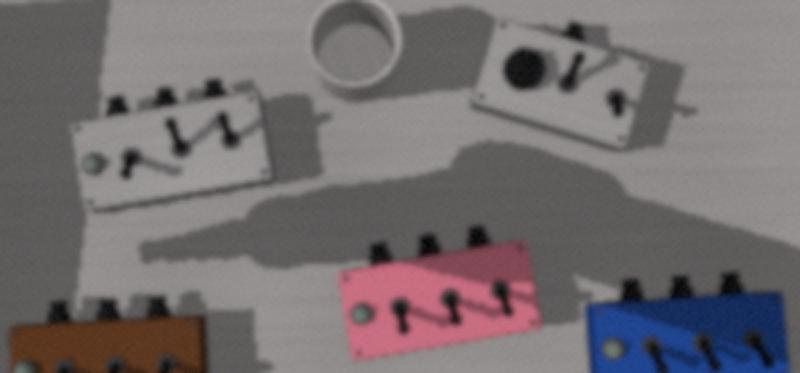

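Run:
```python
from h import *
p=grab('top','t7.png'); W=B.inv().apply((cloud(p)-C).reshape(-1,3)).reshape(384,512,3)*1000
r=W[115:145,220:265].reshape(-1,3); r=r[r[:,2]>70]; print(r.min(0),r.max(0))
go(-35,-60,213)
```

```text
[-168.90570831 -240.02641712   70.47275943] [ 101.40378463 -152.75544157 1197.77805757]
t 7.75 local mm [-81.8 265.  212.6] F local [0.4 0.2 0.3] gap 0.0
shift mm [ -43.5 -325.5   -0.5] turn [0.001 0.001 0.01 ]
```

```bash
python3 -m creep '[0,-0.004,-0.038,0,0,0,0, 0,-0.008,-0.076,0,0,0,0, 0,-0.012,-0.114,0,0,0,0, 0,-0.016,-0.152,0,0,0,0, 0,-0.02,-0.19,0,0,0,0.01]';  python3 -m creep '[0,-0.008,-0.038,0,0,0,0, 0,-0.016,-0.076,0,0,0,0, 0,-0.022,-0.114,0,0,0,0, 0,-0.024,-0.134,0.01,0,0,0, 0,-0.024,-0.134,0.02,0,0,0]';  python3 -c "
from h import *
go(-35,-60,84)"
```

```text
time_s: 8.17
ee_pos: [0.4171, 0.2474, 0.2127]
eef_rot: [-0.234, 3.131, 0.0]
ft_force: [1.3, 0.5, 1.0]
finger_gap: -0.001
time_s: 8.58
ee_pos: [0.4621, 0.1148, 0.193]
eef_rot: [-0.222, 3.13, -0.003]
ft_force: [-1.0, -0.3, -0.9]
finger_gap: 0.001
t 8.58 local mm [-35.3 -66.6 193. ] F local [-1.  -0.2 -0.9] gap 0.0
shift mm [  0.2   6.8 109. ] turn [-0.002  0.003 -0.011]
```

```bash
python3 -m creep '[0,0,0.006,0.025,0,0,-0.01, 0,0,0.006,0.05,0,0,-0.01, 0,0,0.006,0.08,0,0,-0.01, 0,0,0.006,0.106,0,0,-0.01, 0,0,0.006,0.106,0,0,-0.01]'; python3 -c "
from h import *
go(-3,-60,82)"
```

```text
time_s: 9.0
ee_pos: [0.4562, 0.126, 0.0824]
eef_rot: [0.251, -3.125, 0.004]
ft_force: [-0.4, -0.2, 0.5]
finger_gap: 0.001
t 9.0 local mm [-39.4 -54.6  82.4] F local [-0.5 -0.1  0.5] gap 0.0
shift mm [-36.3  -5.6   0.2] turn [-0.002 -0.006  0.008]
```

```bash
python3 -m creep '[0,-0.01,-0.004,0,0,0,0, 0,-0.02,-0.005,0,0,0,0, 0,-0.03,-0.005,0,0,0,0, 0,-0.036,-0.005,0,0,0,0, 0,-0.036,-0.005,0,0,0,0]'; python3 -m creep '[0,0,0,0.001,0,0,0,0,0,0,0.001,0,0,0]'; python3 -c "
from h import *
go(2.9,-60,82)"
```

```text
time_s: 9.42
ee_pos: [0.4974, 0.1292, 0.0874]
eef_rot: [-0.253, 3.128, 0.001]
ft_force: [-0.2, 0.3, -0.1]
finger_gap: -0.001
time_s: 9.58
ee_pos: [0.4949, 0.1289, 0.0855]
eef_rot: [-0.255, 3.131, 0.0]
ft_force: [-0.4, 0.3, -0.4]
finger_gap: -0.003
t 9.58 local mm [ -0.7 -57.6  85.5] F local [-0.4  0.3 -0.4] gap -0.0
shift mm [-3.6 -2.4  3.5] turn [0.   0.   0.01]
```

```bash
python3 -m creep '[0,0,-0.002,0.003,0,0,0, 0,-0.002,-0.002,0.003,0,0,0, 0,-0.002,-0.002,0.003,0,0,0]'; python3 -m creep '[0,-0.001,0,0,0,0,0, 0,-0.002,0,0,0,0,0, 0,-0.002,0,0,0,0,0]';  python3 -c "
from h import *
go(2.9,-60,82)"
```

```text
time_s: 9.83
ee_pos: [0.4972, 0.127, 0.0822]
eef_rot: [0.254, -3.131, 0.0]
ft_force: [0.0, -1.5, 0.3]
finger_gap: 0.003
time_s: 10.08
ee_pos: [0.4982, 0.1272, 0.0819]
eef_rot: [0.254, -3.129, 0.001]
ft_force: [-3.9, -1.1, 1.6]
finger_gap: 0.005
t 10.08 local mm [  2.3 -59.8  81.9] F local [-4.1 -0.5  1.6] gap 0.0
shift mm [-0.6 -0.2 -0.1] turn [-0.    -0.002  0.01 ]
```

```bash
python3 -m creep '[0,-0.001,0,0,0,0,0, 0,-0.002,0,0,0,0,0, 0,-0.002,0,0,0,0,0]';  python3 -c "
from h import *
go(2.9,-60,82)"
```

```text
time_s: 10.33
ee_pos: [0.4987, 0.1273, 0.0816]
eef_rot: [0.254, -3.126, 0.001]
ft_force: [-7.2, -1.3, 4.1]
finger_gap: -0.003
t 10.33 local mm [  2.8 -59.9  81.6] F local [-7.3 -0.1  4.1] gap -0.0
shift mm [-0.1 -0.1 -0.4] turn [-0.001 -0.005  0.01 ]
```

```bash
python3 -m creep '[0,0.012,0,0,0,0,0, 0,0.025,0,-0.01,0,0,0, 0,0.025,0,-0.045,0,0,0, 0,0.025,0,-0.08,0,0,0, 0,0.025,0,-0.12,0,0,0]';  python3 -m creep '[0,0,0.035,-0.005,0,0,0, 0,0,0.07,-0.01,0,0,0, 0,0,0.105,-0.01,0,0,0, 0,0,0.14,-0.01,0,0,0, 0,0,0.175,-0.01,0,0,0]';  python3 -m creep '[0,0.02,0.035,0,0,0,0, 0,0.04,0.07,0,0,0,0, 0,0.06,0.1,0,0,0,0, 0,0.06,0.13,0,0,0,0, 0,0.06,0.13,0,0,0,0]'; python3 -m creep '[0,0,0,0,0,0,0,0,0,0,0,0,0,0]'; python3 m.py
```

```text
time_s: 10.75
ee_pos: [0.4762, 0.1237, 0.2032]
eef_rot: [0.255, -3.131, 0.0]
ft_force: [0.4, 0.2, -0.5]
finger_gap: -0.002
time_s: 11.17
ee_pos: [0.4485, 0.2986, 0.2131]
eef_rot: [-0.254, 3.129, 0.002]
ft_force: [1.8, 1.0, 0.1]
finger_gap: 0.001
time_s: 11.58
ee_pos: [0.3646, 0.4221, 0.2128]
eef_rot: [-0.267, 3.13, 0.008]
ft_force: [-0.5, 0.6, -0.6]
finger_gap: -0.002
time_s: 11.75
ee_pos: [0.3687, 0.4148, 0.2123]
eef_rot: [-0.254, 3.131, -0.0]
ft_force: [0.3, -0.1, 0.2]
finger_gap: -0.004
scene sw1 53 ang -0.44 ball [-18.   38.6  90.9]
scene sw2 49 ang 0.51 ball [ 21.6 -11.4  92.2]
scene sw3 45 ang 0.51 ball [ 22.3 -61.   90.8]
top sw1 30 ang -0.41 ball [-19.8  39.6  93. ]
top sw2 34 ang 0.4 ball [ 19.  -10.6  93.3]
top sw3 38 ang 0.41 ball [ 19.6 -59.8  90.8]
t 11.85 local mm [-81.6 243.2 212.3] F local [ 0.7 -0.9 -0.6] gap -0.0
```

View pics/top6c.png

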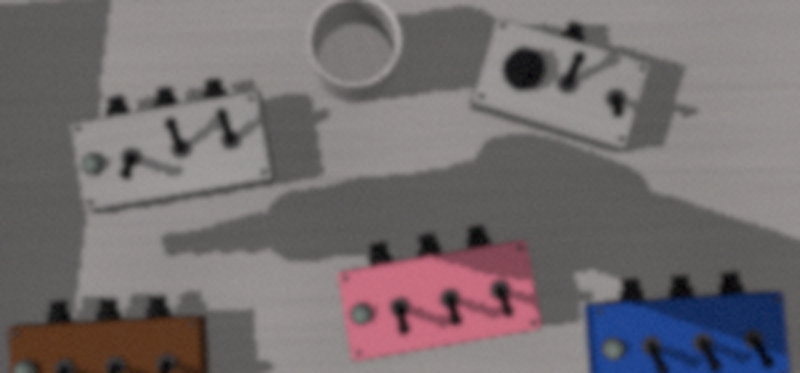

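View pics/scene6c.png

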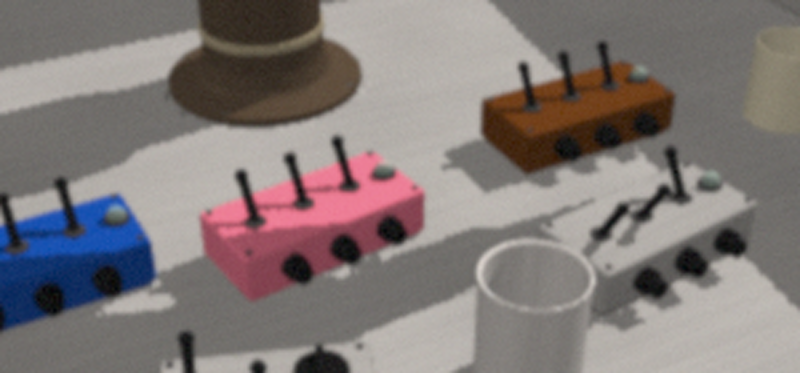

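Top view, crop pixels: on the steel box, sw1 (128,165) leans away from the glands, while sw2 (175,135) and sw3 (225,127) lean towards them. The other boxes have not moved, and the arm is clear of everything.

```bash
python3 -c "
from h import *
print(order.hand_in())"
```

```text
the job is handed in; nothing more can be done
None
```

The power box is set for waffles: first switch from the dome off, second and third on. I handed it in at about 12 s of the 32 s allowed.

- **What I moved:** I pushed each switch with the closed fingers until it met its hard stop, at 7 to 9 N. The third was already leaning on, but both cameras put it about 0.07 rad short of the second switch, so I pushed it home too.
- **Last checks:** in both final views the ball ends sit at about -18 to -20 mm (first), +19 to +22 mm (second) and +20 to +22 mm (third) from the box's centre line. The expected full lean is ±20 mm.
- **Disagreements:** the measured lean angles varied by up to 0.1 rad between the two cameras (0.40 to 0.51, against 0.5 expected). I put that down to the cameras seeing only one side of each toggle, and relied on the contact at the stops instead.
- **Nothing else touched:** the blue, brown and pink boxes, the two-switch box and the mug show no change in the pictures. The arm was clear when I handed in.

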